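# Close the food processor: turn the keyed lid onto its pin and press it home

## Robot

A 6-joint arm with a two-finger parallel gripper is mounted at the origin on the work surface. World frame = base frame: x ahead of the robot, y to its left, z up, the work surface at z = 0. Lengths are in m, angles in rad, forces in N, time in s.
With the tool pointing down it reaches from about 0.375 to 0.75 m from the base axis. Payload 9 kg.
Tool frame: the origin (TCP) lies on the centre line of the jaws, within the pads' length; the fingertips stand 17 mm ahead of it and the grasp point (between the pads) lies 2 mm behind it; z points along the fingers, y is the line along which they close (so a half turn about z gives the same grasp; the last joint's range is limited). The gripper opens to 85 mm and grips with 20 to 120 N. Pads are 22 mm wide; open, the fingers measure 114 mm over their backs; the gripper's body (76 mm by 85 mm) begins 54 mm behind the grasp point. The pads swing forward as they close: fully open they stand 13 mm farther back than shut.
Start: joints at [1.029, 0.104, 0.097, 1.564, 0, 1.353], TCP at [0.191, 0.569, 0.248] pointing down, gripper open.
Joint ranges: [-2.99, 2.99], [-0.84, 1.86], [-1.1, 1.16], [-1.84, 2.11], [-1.51, 1.56], [-3.14, 3.14]. Speed limits (rad/s): [2.22, 2.22, 2.57, 3.14, 3.14, 3.14].

## Interface

Orientations are given as [roll, pitch, yaw] about the fixed x, y, z axes, in that order (R = Rz(yaw) Ry(pitch) Rx(roll)).
In Python, from plant import ctrl gives the robot as it stands.
- The arm moves only by the tool play_rows, never from a script. Its argument "plan" is a list that holds one entry, the list of rows, each a list of 6 numbers: the shift along the tool's x, y, z in units of 15 cm (1.0 is 15 cm), then the turn, a rotation vector about the tool's x, y, z in units of 180 degrees (1.0 is 180 degrees). A call has 1 to 8 rows; each row shifts and turns the commanded pose from where the row before left it, along the tool's axes as they then stand; what a row does not reach is not made up. A row lasts 1/8 s, in which the tool goes at most 62.5 mm and 10.7 degrees, less where a joint would pass 70% of its speed; a pose out of reach is approached as far as the arm can. A call with a number of a shift or a turn outside -1 to 1 is refused whole. A call with a gripper value outside its range is refused whole. "hand" is the opening, from 0 (shut) to 1 (fully open), set as the call begins (left out, the last holds). The fingers move at their own pace and stop on an object; the grip force is fixed at half the most. Time passes only in rows, so rows that do not move let the fingers close. It gives the time, the measured TCP pose, the force, the opening and the grip force at its end, in the units of the state.
- ctrl.get_state(): the state, without advancing time (a new reading comes with each control period).
- ctrl.read_camera(name): name is "scene" or "top"; returns a dict with "frame" (384x512x3 uint8, red, green, blue), "range_z" (384x512 float32, m along the optical axis (not along the pixel's ray), 0 where there is no reading), "K" (3x3 intrinsics, pixels), "dist_coeffs" ([k1, k2, p1, p2, k3] as OpenCV has them; the pictures are not rectified), "pose" (4x4, takes a point from camera to world coordinates). Camera axes: x right, y down, z forward; pixel columns grow to the right and rows downward; lengths in m; the calibration is good to about 2 mm. A picture is of the moment at which its call begins.
- ctrl.hand_in(): hands the job in; it is judged then, once.
The state is a dict: "time_s": time; "qpos": joint angles; "joint_velocities": joint speeds; "joint_torque": joint torques, N m; "ee_pos": TCP position; "ee_rot": TCP orientation; "force": force on the tool from outside, world axes, zero at the start; "moment": the same for the moment, N m; "finger_gap": finger opening in m; "grasp_force": force on a finger pad.
Only numpy, scipy, OpenCV 4.12 (cv2) and the standard library are available. Lean on these libraries where they do the work, as an engineer would, in place of code of your own. Each camera call takes 0.05 s, during which the arm holds its last target. There are 200 camera calls.

## Task

Close the food processor on the worktop: with the fingertips, push the orange rib on its cream lid round, whichever way you like, until the notch in the lid's edge stands over the red pin at the bowl's rim, then press the lid down until it is fully home, flush with the rim. Do not pinch the rib or lift the lid, and leave the mug, the jar and the sugar pot where they stand. Finish with the hand clear.

Things in the scene. Friction and masses are not known exactly. Their poses are not given: they have to be found in the camera images.
- processor: Food processor, fixed: white motor block 190 x 210 x 58 mm, on it an open dark grey round bowl, 167 mm across, rim 140 mm above the worktop. Origin: on the bowl's axis at worktop height; z up, +x from the axis to the red pin. Bowl handle on the -x side below the rim, out to 118 mm from the axis. A hidden spindle keeps the lid centred within 1.5 mm.
- pin (a point): Red locking pin inside the bowl's rim, fixed. The point is 70 mm from the bowl's axis at rim height (140 mm above the worktop); the pin's bevelled top is 6.5 mm below it. The pin is 8 mm wide and reaches inward to 65 mm from the axis. A red mark on the rim and the bowl's outside shows where it is.
- lid: Loose cream lid, disc 150 mm across, 14 mm thick, about 0.2 kg, in the bowl's mouth. Origin: centre of its underside; z up, +x to its notch. It starts with the underside 134.5 mm above the worktop (top 8.5 mm above the rim) on a stiff seal and turns freely both ways. Home: underside at 125.5 mm, top flush with the rim.
- lid_notch (a point): Notch in the lid's edge: a through cut 20 mm wide at the edge, 17 mm deep radially. The point is mid-notch, 70 mm from the lid's centre, at the lid's top surface (14 mm above the underside). Within about 4 degrees of the pin the lid goes down 9 mm under a press of 7 to 10 N and stays down; elsewhere the pin blocks it.
- lid_rib (a point): Upright orange rib on top of the lid, for pushing it round: 10 mm thick, 28 mm long, running radially towards the notch, from 27 to 55 mm from the lid's centre; it stands 18 mm above the lid's top surface. The point is the middle of its top, 41 mm from the lid's centre and 32 mm above the underside.
- lid_boss (a point): Flat round boss in the middle of the lid, 40 mm across, 8 mm higher than the lid's top surface: a good place to press. The point is the centre of its top, 22 mm above the lid's underside.
- mug: Blue mug, 80 mm across, 90 mm high, with a handle, standing loose beside the processor; origin at the centre of its foot. Leave it.
- jar: Amber jar with green cap, 72 mm across, 100 mm high, standing loose beside the processor; origin at the centre of its foot. Leave it.
- pot: White sugar pot with a knob, 76 mm across, 68 mm high, standing loose near the processor; origin at the centre of its foot. Leave it.
Mind the look-alikes: they are no part of the job. There is more than one size of the lid; the job needs the largest.

How it is judged:
On the way:
1. the lid is turned until its notch stands over the pin (within 10 mm) (horizontal distance between lid_notch and pin below 0.01 m), for 0.05 s.
At the end, for the whole second after the job is handed in: the lid lies fully down in the bowl (underside less than 127.5 mm above the worktop, 2 mm above its lowest), level within 0.04 rad and at rest, its notch within 9 mm of the pin, and mug, jar and sugar pot stand upright within 20 mm of where they were (z of lid in the frame of processor below 0.1275 m and horizontal distance between lid_notch and pin below 0.009 m and angle between lid's own z axis and vertical below 0.04 rad and linear speed of lid below 0.02 m/s and distance of each of mug, jar, pot from where it was at the start of the episode below 0.02 m and angle between each of mug, jar, pot's own z axis and vertical below 0.2 rad); the robot touches nothing.
It fails at once if the lid is lifted (more than 6 mm above where it lay) or tipped by more than 0.3 rad (z of lid in the frame of processor above 0.1405 m or angle between lid's own z axis and vertical above 0.3 rad).
It fails at once if the rib is pinched: the fingers press on both of its flanks at once (over 1 N each) (contact force between each of lid_c0, lid_c1 and the fingers above 1 N).
It fails at once if the mug is moved more than 20 mm or tipped (distance of mug from where it was at the start of the episode above 0.02 m or angle between mug's own z axis and vertical above 0.2 rad).
It fails at once if the jar is moved more than 20 mm or tipped (distance of jar from where it was at the start of the episode above 0.02 m or angle between jar's own z axis and vertical above 0.2 rad).
It fails at once if the sugar pot is moved more than 20 mm or tipped (distance of pot from where it was at the start of the episode above 0.02 m or angle between pot's own z axis and vertical above 0.2 rad).
It also fails if it takes over 51 s, if anything falls off the work surface, if the arm or the gripper's body presses on something with over 40 N, if the wrist force passes 120 N, or if a joint passes its speed limit or range.

## Working session

There is one attempt and no reset: what is moved stays moved. The work goes in short steps, Python scripts to look and compute and a tool call to move; the robot and the scene stay as the last step left them, time stands still between calls to the robot, and variables do not carry over. Pictures are saved under pics/ and viewed, at most 10 in all, crops included, and the job is handed in when it is done.

Besides the shell and the picture viewer there is one more tool, called as name([rows], argument=value, ...), one row to a line, values as JSON. play_rows: Moves the arm, as the interface text tells. Its arguments: {"type":"object","properties":{"plan":{"type":"array","items":{"type":"array","items":{"type":"array","items":{"type":"number"}}}},"hand":{"type":"number"}},"required":["plan"]}

```bash
mkdir -p pics
cat > h.py <<'E'
import numpy as np, cv2
from plant import ctrl
def cam(n):
    c=ctrl.read_camera(n); np.savez(f'{n}.npz',**{k:np.array(c[k]) for k in c}); return c
def load(n): return np.load(f'{n}.npz')
def px2w(c,u,v,z=None):
    """pixel -> world, by depth or by intersection with height z"""
    n=cv2.undistortPoints(np.array([[[u,v]]],float),c['K'],c['dist_coeffs'])[0,0]
    r=np.array([n[0],n[1],1.]); P=c['pose']
    if z is None:
        p=c['range_z'][int(round(v))-1:int(round(v))+2,int(round(u))-1:int(round(u))+2]; d=np.median(p)
    else: d=(z-P[2,3])/(P[:3,:3]@r)[2]
    return P[:3,:3]@(r*d)+P[:3,3]
E
python3 - <<'E'
from h import *
a=cam('scene');b=cam('top')
cv2.imwrite('pics/scene.png',a['frame'][:,:,::-1]);cv2.imwrite('pics/top.png',b['frame'][:,:,::-1])
print(ctrl.get_state())
E
```

```text
{'time_s': 0.1, 'qpos': array([ 1.02929664e+00,  1.04654555e-01,  9.65507943e-02,  1.56389592e+00,
       -2.32500774e-05,  1.35310115e+00]), 'joint_velocities': array([-0.00059079, -0.00073073,  0.00229734,  0.00155302, -0.0003096 ,
       -0.00161476]), 'joint_torque': array([ 6.69579822e-03, -5.58204424e+01,  5.04721963e+01,  1.30147854e-02,
       -2.21553196e-04,  3.71067085e-05]), 'ee_pos': array([0.19075355, 0.56857724, 0.24759337]), 'ee_rot': array([-3.14041268e+00, -2.37199494e-04,  2.81778802e+00]), 'force': array([0.66865235, 0.07202151, 0.11147412]), 'moment': array([-0.01031473, -0.0172242 , -0.03707065]), 'grasp_force': 0.0, 'finger_gap': 0.08524493469128948}
```

View pics/top.png

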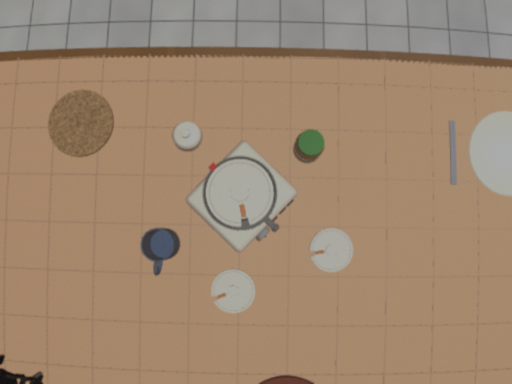

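View pics/scene.png

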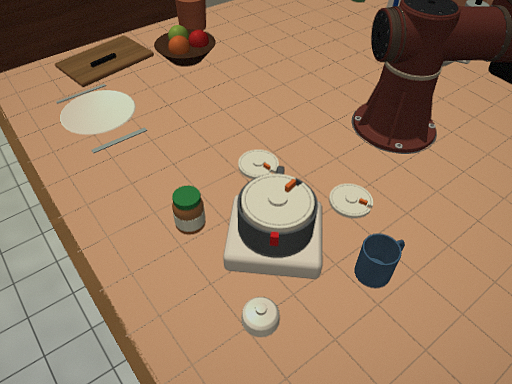

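The top view shows three things that could be the lid: the disc in the bowl at (240,193), and loose discs on the worktop at (233,291) and (331,250), both smaller. I choose the one in the bowl, with its orange rib near (243,211), notch near (245,222) and red pin mark near (212,167). The scene view agrees. The mug is at (160,244), the jar at (310,143) and the pot at (187,135). I'll check the choice in a close crop.

Run:
```python
from h import *
b=load('top')
cr=b['frame'][140:250,180:310,::-1]
cv2.imwrite('pics/crop.png',cv2.resize(cr,None,fx=5,fy=5,interpolation=cv2.INTER_CUBIC))
print(b['pose'])
for n,u,v,z in [('bowl',240,193,.14),('boss',240,192,.1565),('rib',243,211,.1665),('notch',245,222,.1485),('mark',212,167,.14),('mug',161,243,.09),('jar',311,142,.1),('pot',187,134,.068)]:
    print(n,px2w(b,u,v,z).round(3),px2w(b,u,v).round(3))
```

```text
[[ 1.73304074e-02 -9.97436167e-01  6.94316261e-02  4.90859661e-01]
 [-9.99849465e-01 -1.72302731e-02  2.04087151e-03  7.96471479e-02]
 [-8.39313175e-04 -6.94565433e-02 -9.97584625e-01  1.14931374e+00]
 [ 0.00000000e+00  0.00000000e+00  0.00000000e+00  1.00000000e+00]]
bowl [0.569 0.121 0.14 ] [0.568 0.12  0.155]
boss [0.57  0.12  0.156] [0.57  0.12  0.156]
rib [0.528 0.112 0.166] [0.528 0.112 0.165]
notch [0.505 0.108 0.149] [0.506 0.11  0.072]
mark [0.626 0.185 0.14 ] [0.626 0.185 0.141]
mug [0.453 0.305 0.09 ] [0.45  0.324 0.004]
jar [ 0.695 -0.041  0.1  ] [ 0.695 -0.041  0.099]
pot [0.716 0.255 0.068] [0.716 0.255 0.066]
```

View pics/crop.png

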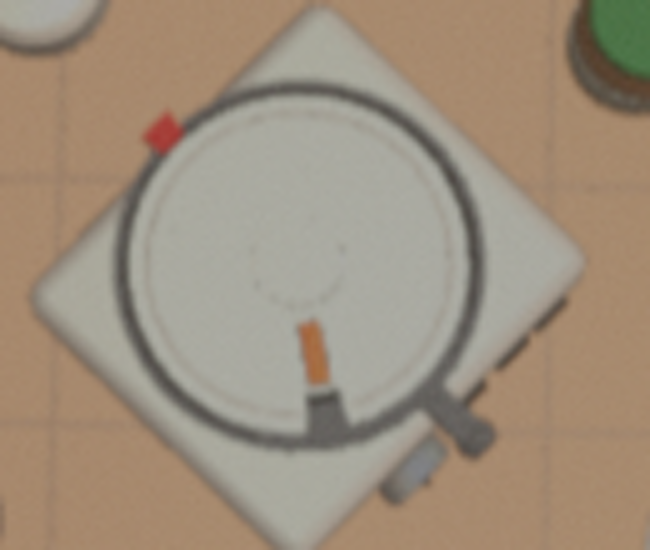

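The crop confirms the choice. Bowl centre at full-frame (240,192.9), rib mid-top (242.8,210.6), notch (245.2,223.6) and red mark (212.8,166.6). The notch sits at about 192° and the pin at about 48°, so I'll turn the lid about 144° clockwise, pushing from the rib's −y side with the fingers shut.

```bash
cat >> h.py <<'E'
from scipy.spatial.transform import Rotation as Ro
def go(p,yaw=None):
    s=ctrl.get_state(); R=Ro.from_euler('xyz',s['ee_rot'])
    d=R.inv().apply(np.array(p)-s['ee_pos'])/.15
    y=np.degrees(s['ee_rot'][2])
    print('t',s['time_s'],'pos',s['ee_pos'].round(4),'yaw',y.round(1),'F',s['force'].round(1),'units',d.round(3))
    if yaw is not None:
        w=(R.inv()*Ro.from_euler('xyz',[np.pi,0,np.radians(yaw)])).as_rotvec()/np.pi; print('turn',w.round(4))
def ang(a,c): return np.degrees(np.arctan2(a[1]-c[1],a[0]-c[0]))
E
python3 - <<'E'
from h import *
b=load('top')
C=px2w(b,240,192.9,.14);B=px2w(b,239.8,192.4,.1565)
r=px2w(b,242.8,210.6,.1665);n=px2w(b,245.2,223.6,.1485);m=px2w(b,212.8,166.6,.14)
print(C,B,[(ang(x,C),np.hypot(*(x-C)[:2])) for x in (r,n,m)])
M=b['frame'].astype(int); k=(M[...,0]>130)&(M[...,1]<70)&(M[...,2]<80); v,u=np.nonzero(k[150:185,200:225]); 
mm=px2w(b,u.mean()+200,v.mean()+150,.14);print(len(u),u.mean()+200,v.mean()+150,ang(mm,C))
go([.534,.083,.248],192)
E
```

```text
[0.56942325 0.12070292 0.14      ] [0.56922883 0.12049167 0.1565    ] [(np.float64(-168.92281184863626), np.float64(0.04107459367359212)), (np.float64(-169.10622259500855), np.float64(0.06933628912140824)), (np.float64(46.969058321941844), np.float64(0.08498678371163705))]
21 212.71428571428572 166.71428571428572 47.183096395665174
t 0.1 pos [0.1908 0.5686 0.2476] yaw 161.4 F [0.7 0.1 0.1] units [-3.199e+00 -2.341e+00 -1.000e-03]
turn [-0.0003 -0.0002 -0.1697]
```

play_rows([
  [[-0.3,-0.22,0,0,0,0],[-0.32,-0.234,0,0,0,0],[-0.32,-0.234,0,0,0,0],[-0.32,-0.234,0,0,0,0],[-0.32,-0.234,0,0,0,0],[-0.32,-0.234,0,0,0,0],[-0.32,-0.234,0,0,0,0],[-0.32,-0.234,0,0,0,0]],
], hand=0)

```text
time_s: 1.1
ee_pos: [0.4642, 0.1816, 0.2482]
ee_rot: [3.141, -0.0, 2.818]
force: [0.8, 0.2, 0.5]
finger_gap: 0.0001
grasp_force: 0.0
```

play_rows([
  [[-0.32,-0.234,0,0,0,0],[-0.32,-0.234,0,0,0,0],[0,0,0,0,0,-0.057],[0,0,0,0,0,-0.057],[0,0,0,0,0,-0.056],[0,0,0,0,0,0],[0,0,0,0,0,0]],
])

```text
time_s: 1.98
ee_pos: [0.532, 0.0864, 0.2481]
ee_rot: [3.141, -0.0, -2.935]
force: [0.2, -0.2, 0.8]
finger_gap: 0.0002
grasp_force: 0.0
```

Run:
```python
from h import *
go([.534,.083,.175],191)
s=ctrl.get_state();print(s['qpos'].round(3),s['finger_gap'])
```

```text
t 1.975 pos [0.532  0.0864 0.2481] yaw -168.2 F [ 0.2 -0.2  0.8] units [-0.009 -0.025  0.487]
turn [ 0.0001 -0.0001  0.0046]
[-0.082 -0.082 -0.09   1.563  0.    -0.288] 0.00016059214919723154
```

play_rows([
  [[0,-0.025,0.2,0,0,0.004],[0,0,0.2,0,0,0],[0,0,0.04,0,0,0],[0,0,0.03,0,0,0],[0,0,0,0,0,0],[0,0,0,0,0,0]],
])

```text
time_s: 2.72
ee_pos: [0.5334, 0.0826, 0.1788]
ee_rot: [-3.141, 0.001, -2.944]
force: [-0.1, -0.4, 0.5]
finger_gap: -0.0002
grasp_force: 0.0
```

Run:
```python
from h import *
go([.534,.083,.171],191)
a=cam('scene');cv2.imwrite('pics/s2.png',cv2.resize(a['frame'][150:270,215:375,::-1],None,fx=5,fy=5,interpolation=cv2.INTER_CUBIC))
```

```text
t 2.725 pos [0.5334 0.0826 0.1788] yaw -168.7 F [-0.1 -0.4  0.5] units [-0.004  0.002  0.052]
turn [-0.0001  0.0005  0.0018]
```

View pics/s2.png

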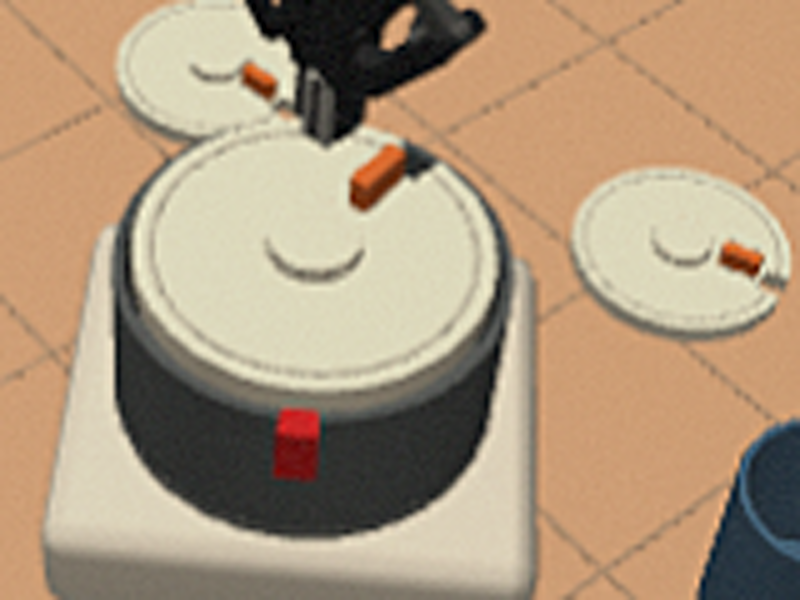

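The scene crop shows the shut fingertips at (325,140), free above the lid on the far side of the rib (380,180) from the red mark (298,445). I'll go down a little, then begin the sweep.

play_rows([
  [[0,0,0.04,0,0,0],[0,0.03,0,0,0,0],[0,0.03,0,0,0,0],[0.017,0.04,0,0,0,0.044],[0.017,0.04,0,0,0,0.044],[0.017,0.04,0,0,0,0.044],[0,0,0,0,0,0]],
])

```text
time_s: 3.65
ee_pos: [0.5224, 0.1094, 0.1719]
ee_rot: [3.141, 0.0, 2.926]
force: [-0.1, -0.4, 0.0]
finger_gap: 0.0002
grasp_force: 0.0
```

```bash
cat >> h.py <<'E'
C=np.array([.5694,.1207])
def where():
    s=ctrl.get_state(); R=Ro.from_euler('xyz',s['ee_rot']); p=R.inv().apply(np.r_[s['ee_pos'][:2]-C,0])
    print('t',s['time_s'],'p_tool',p.round(4),'z',s['ee_pos'][2].round(4),'yaw',np.degrees(s['ee_rot'][2]).round(1)%360,'F',s['force'].round(1))
    b=cam('top');M=b['frame'].astype(int);k=(M[...,0]>130)&(M[...,1]<120)&(M[...,1]>70)&(M[...,2]<80)
    k[:150]=0;k[230:]=0;k[:,:200]=0;k[:,275:]=0
    v,u=np.nonzero(k)
    if len(u)>3:
        w=px2w(b,u.mean(),v.mean(),.1665);print('rib',len(u),w.round(4),'angle',ang(w,C)%360,'r',np.hypot(*(w[:2]-C)))
    return b
E
python3 - <<'E'
from h import *
where()
E
```

```text
t 3.65 p_tool [ 0.0435 -0.0211 -0.    ] z 0.1719 yaw 167.7 F [-0.1 -0.4  0. ]
```

play_rows([
  [[0.017,0.04,0,0,0,0.044],[0.017,0.04,0,0,0,0.044],[0.017,0.04,0,0,0,0.044],[0.017,0.04,0,0,0,0.044],[0.017,0.04,0,0,0,0.044],[0.017,0.04,0,0,0,0.044],[0.017,0.04,0,0,0,0.044],[0,0,0,0,0,0]],
])

```text
time_s: 4.7
ee_pos: [0.5325, 0.1517, 0.1717]
ee_rot: [-3.141, -0.0, 1.961]
force: [-0.3, -0.2, 0.7]
finger_gap: -0.0001
grasp_force: 0.0
```

Run:
```python
from h import *
b=where()
a=cam('scene');cv2.imwrite('pics/s3.png',cv2.resize(a['frame'][150:270,215:375,::-1],None,fx=5,fy=5,interpolation=cv2.INTER_CUBIC))
```

```text
t 4.7 p_tool [ 0.0427 -0.0223  0.    ] z 0.1717 yaw 112.3 F [-0.3 -0.2  0.7]
```

View pics/s3.png

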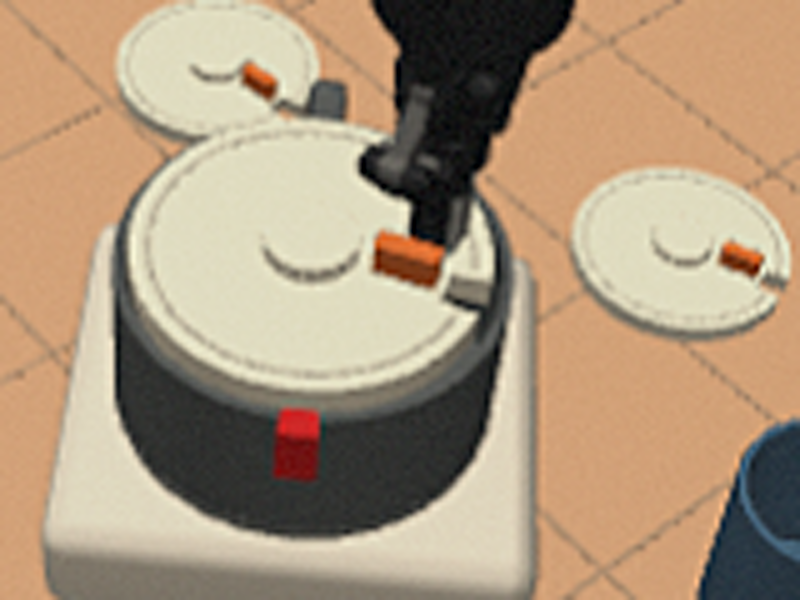

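The picture shows the fingers behind the rib at (408,258), with the notch at (470,290), and the lid turning as planned. From here I'll measure the rib angle from the scene camera's depth.

```bash
cat >> h.py <<'E'
def rib():
    a=cam('scene');M=a['frame'].astype(int)
    k=(M[...,0]>140)&(M[...,0]-M[...,2]>100)&(M[...,1]<130)&(M[...,1]>55)
    P=[px2w(a,u,v,.1665) for v,u in zip(*np.nonzero(k)) if 235<u<320 and 170<v<245]
    Q=[px2w(a,u,v) for v,u in zip(*np.nonzero(k)) if 235<u<320 and 170<v<245]
    Q=np.array([q for q in Q if .15<q[2]<.175 and np.hypot(*(q[:2]-C))<.065])
    T=Q[Q[:,2]>.1635]; 
    for n,X in (('all',Q),('top',T)):
        if len(X): m=X.mean(0); print(n,len(X),m.round(4),'ang',ang(m,C)%360,'r',np.hypot(*(m[:2]-C)))
E
python3 - <<'E'
from h import *
rib()
E
```

```text
all 51 [0.5524 0.155  0.1663] ang 116.39635733104181 r 0.03834044413814669
top 51 [0.5524 0.155  0.1663] ang 116.39635733104181 r 0.03834044413814669
```

play_rows([
  [[0.017,0.04,0,0,0,0.044],[0.017,0.04,0,0,0,0.044],[0.017,0.04,0,0,0,0.044],[0.017,0.04,0,0,0,0.044],[0.017,0.04,0,0,0,0.044],[0.017,0.04,0,0,0,0.044],[0.009,0.02,0,0,0,0.022],[0,0,0,0,0,0]],
])

```text
time_s: 5.85
ee_pos: [0.5702, 0.1677, 0.1718]
ee_rot: [-3.141, -0.0, 1.061]
force: [-0.2, 1.2, 0.1]
finger_gap: 0.0001
grasp_force: 0.2
```

Run:
```python
from h import *
where();rib()
```

```text
t 5.85 p_tool [ 0.0414 -0.0223  0.    ] z 0.1718 yaw 60.8 F [-0.2  1.2  0.1]
all 57 [0.587  0.1573 0.1658] ang 64.34332257273282 r 0.04065348133931701
top 52 [0.5872 0.1586 0.1664] ang 64.76028181782416 r 0.04184813536130201
```

play_rows([
  [[0.0097,0.0196,0,0,0,0.0222],[0.0097,0.0196,0,0,0,0.0222],[0.0097,0.0196,0,0,0,0.0222],[0.005,0.01,0,0,0,0.011],[0,0,0,0,0,0],[0,0,0,0,0,0]],
])

```text
time_s: 6.7
ee_pos: [0.5814, 0.1662, 0.1719]
ee_rot: [3.141, -0.0, 0.816]
force: [0.8, 0.8, -0.5]
finger_gap: 0.0003
grasp_force: 0.3
```

Run:
```python
from h import *
where();rib()
a=load('scene');cv2.imwrite('pics/s4.png',cv2.resize(a['frame'][165:255,230:330,::-1],None,fx=6,fy=6,interpolation=cv2.INTER_CUBIC))
```

```text
t 6.7 p_tool [ 0.0414 -0.0224 -0.    ] z 0.1719 yaw 46.8 F [ 0.8  0.8 -0.5]
all 51 [0.5952 0.1524 0.1652] ang 50.79533232523704 r 0.04086429103931433
top 46 [0.5957 0.1533 0.1661] ang 51.140338455188065 r 0.041838510544629566
```

View pics/s4.png

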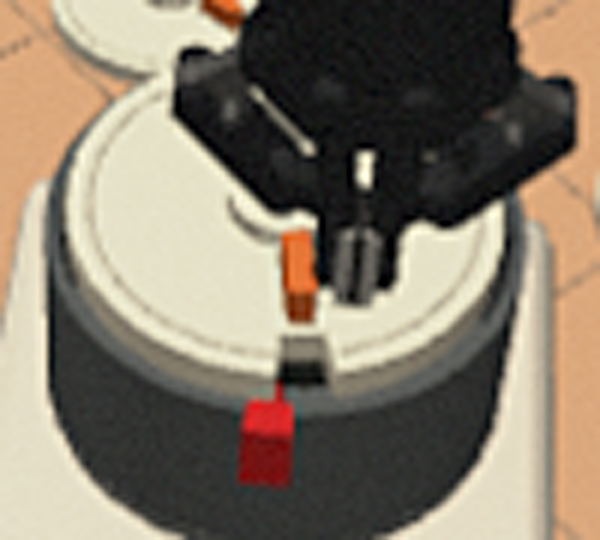

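The rib at (300,275) points at the notch (305,360), which is still slightly right of the red pin mark (268,415). I'll measure the mark in the same camera to get the remaining angle.

Run:
```python
from h import *
a=load('scene');M=a['frame'].astype(int)
k=(M[...,0]>110)&(M[...,1]<55)&(M[...,2]<60)
Q=np.array([px2w(a,u,v) for v,u in zip(*np.nonzero(k)) if 262<u<285 and 225<v<252])
r=np.hypot(*(Q[:,:2]-C).T);th=np.degrees(np.arctan2(Q[:,1]-C[1],Q[:,0]-C[0]))
for lo,hi in((.09,.12),(.12,.137),(.137,.15)):
    s=(Q[:,2]>lo)&(Q[:,2]<hi); print(s.sum(),th[s].mean(),th[s].min(),th[s].max(),r[s].mean())
```

```text
11 44.899457600994566 40.9592943724569 49.501316010663025 0.09292247529452607
41 45.11968394991085 39.68047552410747 49.39200946956688 0.09141896175893571
49 45.09228960147881 39.53442378030334 49.98155324591208 0.08673626447464995
```

play_rows([
  [[0.006,0.0123,0,0,0,0.0135],[0.006,0.0123,0,0,0,0.0135],[0,0,0,0,0,0],[0,0,0,0,0,0],[0,-0.05,0,0,0,0],[0,0,-0.2,0,0,0],[0,0,-0.2,0,0,0],[0,0,0,0,0,0]],
])

```text
time_s: 7.8
ee_pos: [0.5813, 0.1709, 0.2347]
ee_rot: [3.139, -0.003, 0.731]
force: [-0.5, 0.5, -0.0]
finger_gap: -0.0003
grasp_force: 0.0
```

Run:
```python
from h import *
go([.5694,.1207,.20]);rib()
a=load('scene');cv2.imwrite('pics/s5.png',cv2.resize(a['frame'][165:255,230:330,::-1],None,fx=6,fy=6,interpolation=cv2.INTER_CUBIC))
```

```text
t 7.8 pos [0.5813 0.1709 0.2347] yaw 41.9 F [-0.5  0.5 -0. ] units [-0.283  0.196  0.231]
all 40 [0.5986 0.1509 0.1664] ang 46.00271605256915 r 0.04201079937715415
top 39 [0.5989 0.1514 0.1667] ang 46.142454271606915 r 0.04253445083854996
```

View pics/s5.png

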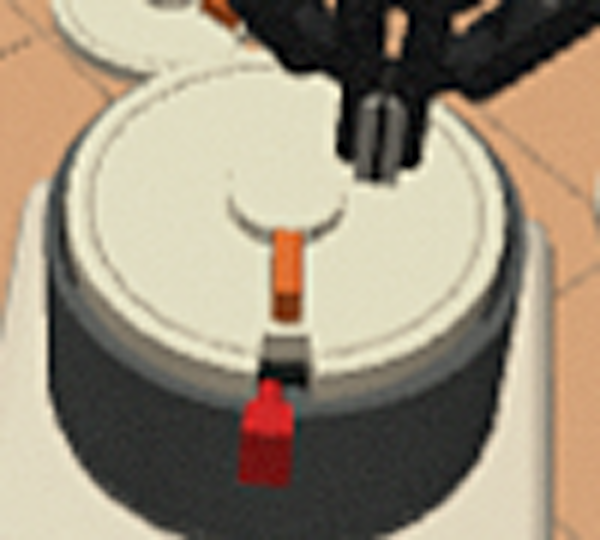

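The narrow part of the pin appears at (272,380), and the notch is centred near (285,362), so the lid may need a few degrees more. I'll move the hand aside and check with the top camera.

play_rows([
  [[0,-0.4,0,0,0,0],[0,-0.4,0,0,0,0],[0,0,0,0,0,0]],
])

```text
time_s: 8.22
ee_pos: [0.4974, 0.2625, 0.2309]
ee_rot: [-3.14, 0.001, 0.734]
force: [-0.1, -0.6, -1.0]
finger_gap: 0.0002
grasp_force: 0.0
```

Run:
```python
from h import *
b=where()
cv2.imwrite('pics/t6.png',cv2.resize(b['frame'][145:235,195:290,::-1],None,fx=6,fy=6,interpolation=cv2.INTER_CUBIC))
```

```text
t 8.225 p_tool [ 4.160e-02 -1.535e-01  1.000e-04] z 0.2309 yaw 42.1 F [-0.1 -0.6 -1. ]
rib 46 [0.6144 0.1714 0.1665] angle 48.35833663347386 r 0.06779815864628878
```

View pics/t6.png

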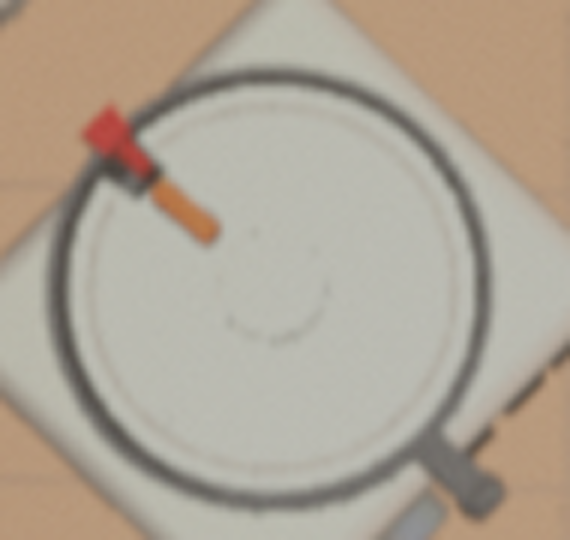

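The top crop shows the pin (138,160) at the clockwise side of the dark notch (about 128,170), with the rib at (186,211). So the lid needs a bit more clockwise turn.

Run:
```python
from h import *
b=load('top')
f=lambda x,y:((x+.5)/6-.5+195,(y+.5)/6-.5+145)
for n,x,y,z in (('rib',186,211,.1665),('ribin',211,234,.1665),('ribout',160,188,.1665),('pin',138,160,.1335),('mark',107,133,.14),('boss',271,286,.1565)):
    w=px2w(b,*f(x,y),z);print(n,w.round(4),ang(w,C),np.hypot(*(w[:2]-C)))
p=px2w(b,*f(107,133),.14)
# circle fit of rim from picture: left 50,right 490,top 68,bottom 508
print(px2w(b,*f(270,288),.14))
```

```text
rib [0.5955 0.1515 0.1665] 49.787294338882845 0.04038429253422115
ribin [0.5873 0.1423 0.1665] 50.40589482365081 0.028021190374501417
ribout [0.6037 0.1612 0.1665] 49.71884868004511 0.05304808032245309
pin [0.6179 0.1724 0.1335] 46.83394033231476 0.0709190559336471
mark [0.6271 0.1837 0.14  ] 47.52134423254424 0.08539135960929524
boss [0.5696 0.1206 0.1565] -30.557165993783368 0.0001814035747439788
[0.57011391 0.12164447 0.14      ]
```

play_rows([
  [[0,0.4,0,0,0,0],[0,0.4,0,0,0,0],[0,0,0.2,0,0,0],[0,0,0.2,0,0,0],[0,0,0,0,0,0],[0,0,0,0,0,0]],
])

```text
time_s: 9.02
ee_pos: [0.5808, 0.1701, 0.1726]
ee_rot: [3.141, -0.0, 0.729]
force: [-0.5, -0.3, 0.7]
finger_gap: 0.0002
grasp_force: 0.0
```

Run:
```python
from h import *
where()
```

```text
t 9.025 p_tool [ 0.0414 -0.0292  0.    ] z 0.1726 yaw 41.8 F [-0.5 -0.3  0.7]
```

play_rows([
  [[0,0.025,0,0,0,0],[0,0.0205,0,0,0,0],[0.0043,0.0086,0,0,0,0.0097],[0.0043,0.0086,0,0,0,0.0097],[0,0,0,0,0,0],[0,0,0,0,0,0],[0,-0.05,0,0,0,0],[0,0,-0.2,0,0,0]],
])

```text
time_s: 10.07
ee_pos: [0.581, 0.1704, 0.1993]
ee_rot: [-3.139, 0.004, 0.669]
force: [0.4, -0.1, 0.7]
finger_gap: 0.0002
grasp_force: 0.0
```

play_rows([
  [[0,0,-0.2,0,0,0],[0,-0.4,0,0,0,0],[0,-0.4,0,0,0,0],[0,0,0,0,0,0]],
])

```text
time_s: 10.58
ee_pos: [0.506, 0.2672, 0.232]
ee_rot: [-3.141, 0.0, 0.673]
force: [0.4, 0.0, -0.4]
finger_gap: 0.0001
grasp_force: 0.0
```

Run:
```python
from h import *
b=where();rib();a=load('scene')
cv2.imwrite('pics/t7.png',np.hstack([cv2.resize(b['frame'][145:205,195:255,::-1],None,fx=6,fy=6,interpolation=cv2.INTER_CUBIC),cv2.resize(a['frame'][190:250,245:305,::-1],None,fx=6,fy=6,interpolation=cv2.INTER_CUBIC)]))
```

```text
t 10.575 p_tool [ 0.0417 -0.154   0.    ] z 0.232 yaw 38.6 F [ 0.4  0.  -0.4]
rib 43 [0.6146 0.1709 0.1665] angle 47.99509296371888 r 0.06749879653308703
all 43 [0.599  0.149  0.1657] ang 43.67605097877911 r 0.040967634290682946
top 41 [0.5997 0.1497 0.1661] ang 43.751998782991045 r 0.04188126990088189
```

View pics/t7.png

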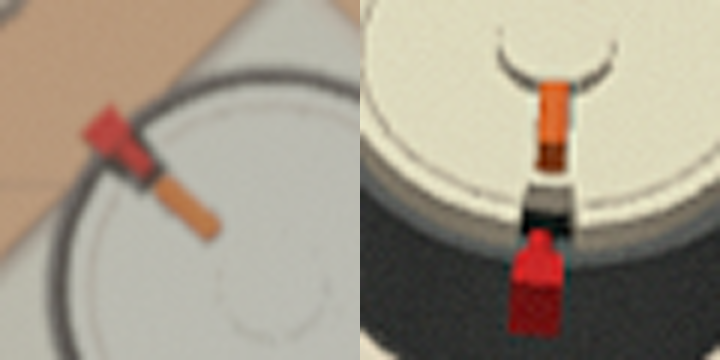

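In the left (top) crop the pin (137,160) now sits in the notch with dark gaps on both sides. In the right (scene) crop the pin (541,240) is within about 2° of the notch centre (549,215). That is within tolerance, so I'll press on the boss.

Run:
```python
from h import *
go([.5694,.1207,.185])
```

```text
t 10.675 pos [0.5081 0.2647 0.2317] yaw 38.4 F [0.1 0.3 0.1] units [-0.276  1.006  0.312]
```

play_rows([
  [[-0.092,0.335,0,0,0,0],[-0.092,0.335,0,0,0,0],[-0.092,0.336,0,0,0,0],[0,0,0.15,0,0,0],[0,0,0.16,0,0,0],[0,0,0,0,0,0],[0,0,0,0,0,0]],
])

```text
time_s: 11.55
ee_pos: [0.5701, 0.1197, 0.1861]
ee_rot: [3.141, -0.0, 0.668]
force: [-0.2, 0.0, 0.4]
finger_gap: 0.0
grasp_force: 0.0
```

play_rows([
  [[0,0,0.03,0,0,0],[0,0,0.03,0,0,0],[0,0,0.02,0,0,0],[0,0,0.02,0,0,0],[0,0,0,0,0,0]],
])

```text
time_s: 12.18
ee_pos: [0.5697, 0.1204, 0.1706]
ee_rot: [3.141, -0.0, 0.669]
force: [-0.3, 0.4, 1.2]
finger_gap: 0.0002
grasp_force: 1.2
```

play_rows([
  [[0,0,0.02,0,0,0],[0,0,0.02,0,0,0],[0,0,0,0,0,0]],
])

```text
time_s: 12.55
ee_pos: [0.5697, 0.1204, 0.1646]
ee_rot: [3.141, -0.0, 0.669]
force: [-1.8, -0.6, 4.5]
finger_gap: -0.0002
grasp_force: 1.9
```

play_rows([
  [[0,0,0.015,0,0,0],[0,0,0.015,0,0,0],[0,0,0,0,0,0]],
])

```text
time_s: 12.92
ee_pos: [0.5699, 0.1204, 0.1644]
ee_rot: [3.139, -0.002, 0.669]
force: [-15.2, -1.2, 32.9]
finger_gap: 0.0002
grasp_force: 16.7
```

The TCP stopped at 0.1644 with the force rising to 33 N. That matches home, since the boss top at 0.1475 plus 17 mm gives 0.1645. I'll back off and check.

play_rows([
  [[0,0,-0.05,0,0,0],[0,0,-0.2,0,0,0],[0,0,-0.3,0,0,0],[0,-0.4,0,0,0,0],[0,-0.4,0,0,0,0],[0,-0.4,0,0,0,0],[0,0,0,0,0,0],[0,0,0,0,0,0]],
])

```text
time_s: 13.92
ee_pos: [0.4581, 0.2615, 0.2421]
ee_rot: [3.141, -0.0, 0.67]
force: [0.3, 0.3, 0.3]
finger_gap: -0.0
grasp_force: 0.0
```

Run:
```python
from h import *
b=where();a=cam('scene')
# lid top heights around the disc, from the top camera
for dx,dy in((.04,-.03),(-.05,0),(0,-.05),(-.03,-.03),(-.03,.04)):
    n=np.linalg.inv(b['pose'])@np.r_[C+[dx,dy],.14,1]
    uv=cv2.projectPoints(n[None,:3],np.zeros(3),np.zeros(3),b['K'],b['dist_coeffs'])[0].ravel();u,v=uv.round().astype(int)
    d=np.mean([px2w(b,u+i,v+j)[2] for i in(-2,0,2) for j in(-2,0,2)]);print(round(d,4))
cv2.imwrite('pics/t8.png',np.hstack([cv2.resize(b['frame'][145:205,195:255,::-1],None,fx=6,fy=6),cv2.resize(a['frame'][190:250,245:305,::-1],None,fx=6,fy=6)]))
```

```text
t 13.925 p_tool [ 0.0002 -0.1795 -0.    ] z 0.2421 yaw 38.4 F [0.3 0.3 0.3]
rib 45 [0.6082 0.1642 0.1665] angle 48.308787558312204 r 0.05831320566322006
0.1381
0.1382
0.1386
0.1386
0.1383
```

View pics/t8.png

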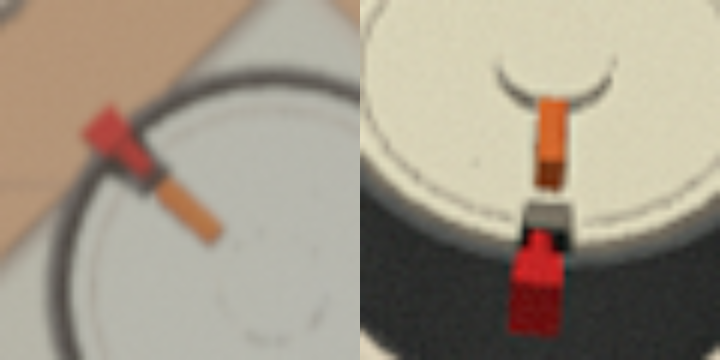

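The lid top measures about 0.138 m and level all round, flush with the 0.14 m rim. The pin shows inside the notch, at (140,158) in the left crop and (541,240) in the right. The hand is clear.

```bash
python3 -c "
from plant import ctrl
print(ctrl.hand_in())"
```

```text
the job is handed in; nothing more can be done
None
```

The lid is turned onto the pin and pressed fully down, flush with the rim; the hand is clear and the job is handed in, though the hand-in gave no verdict.

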